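# Open the full tea tin in the angled hold-down stand

### The arm

A 6-joint arm with a two-finger parallel gripper is mounted at the origin on a cart in front of the work surface, level with it; the furniture and walls round the work are solid. World frame = base frame: x ahead of the robot, y to its left, z up, the work surface at z = 0. Lengths are in m, angles in rad, forces in N, time in s.
With the tool pointing down it reaches from about 0.25 to 0.775 m from the base axis. Payload 4 kg.
Tool frame: the origin (TCP) lies on the front face of the gripper's body, between the roots of the fingers; the fingertips stand 73 mm ahead of it and the grasp point (between the pads) lies 54 mm ahead of it; z points along the fingers, y is the line along which they close (so a half turn about z gives the same grasp; the last joint's range is limited). The gripper opens to 85 mm and grips with 20 to 120 N. Pads are 22 mm wide; open, the fingers measure 114 mm over their backs; the gripper's body (76 mm by 85 mm) begins 54 mm behind the grasp point. The pads swing forward as they close: fully open they stand 13 mm farther back than shut.
Start: joints at [1.106, 0.087, 1.371, -0, 1.684, -0.103], TCP at [0.195, 0.514, 0.304] pointing down, gripper open.
Joint ranges: [-3.1, 3.1], [-0.76, 2.03], [0.27, 2.55], [-1.08, 4.22], [0.17, 2.65], [-2.57, 2.57]. Speed limits (rad/s): [2.79, 2.79, 3.14, 3.14, 3.14, 3.14].

### API

Orientations are given as a unit quaternion [w, x, y, z].
In Python, from workcell import telemetry, optics, arm gives the robot as it stands.
- The arm moves only by the shell command python3 -m inch 'ROWS' [OPENING]. ROWS is a JSON object of lists of equal length, an entry for each row: "delta_pos": the shift along the tool's x, y, z in cm, a list of three; "angular": the turn, a rotation vector about the tool's x, y, z in rad, a list of three. In form: {"delta_pos": [[dx, dy, dz], ...], "angular": [[wx, wy, wz], ...]}. A call has 1 to 20 rows; each row shifts and turns the commanded pose from where the row before left it, along the tool's axes as they then stand; what a row does not reach is not made up. A row lasts 1/8 s, in which the tool goes at most 62.5 mm and 10.7 degrees, less where a joint would pass 70% of its speed; a pose out of reach is approached as far as the arm can. A call with a gripper value outside its range is refused whole. OPENING is the opening, from 0 (shut) to 1 (fully open), set as the call begins (- or left out, the last holds). The fingers move at their own pace and stop on an object; the grip force is fixed at half the most. Time passes only in rows, so rows that do not move let the fingers close. It gives the time, the measured TCP pose, the force, the opening and the grip force at its end, in the units of the state.
- telemetry.state(): the state, without advancing time (a new reading comes with each control period).
- optics.get_image(name): name is "scene" or "top" or "wrist"; returns a dict with "img" (420x560x3 uint8, red, green, blue), "z_map" (420x560 float32, m along the optical axis (not along the pixel's ray), 0 where there is no reading), "vertical_fov" (degrees; the focal length in pixels is half the picture's height over the tangent of half this angle, whatever the lens; pixels are square), "cx", "cy" (the principal point, pixels), "R" (3x3) and "t" (3): a world point X has camera coordinates R X + t; the wrist camera has in their place "mount" (4x4, takes a point from camera to tool coordinates, whose origin is the TCP and whose axes are the flange's). Camera axes: x right, y down, z forward; pixel columns grow to the right and rows downward; lengths in m; the calibration is good to about 2 mm. The wrist camera is an equidistant fisheye: a pixel r from the principal point sees the ray r / f radians off the axis. A picture is of the moment at which its call begins: read the wrist's pose just before it.
- arm.hand_in(): hands the job in; it is judged then, once.
The state is a dict: "t": time; "joint_pos": joint angles; "qvel": joint speeds; "tau": joint torques, N m; "tool_pos": TCP position; "tcp_rot": TCP orientation; "ft_force": force on the tool from outside, world axes, zero at the start; "ft_torque": the same for the moment, N m; "finger_gap": finger opening in m; "grip_force": force on a finger pad.
Only numpy, scipy, OpenCV 4.12 (cv2) and the standard library are available. Lean on these libraries where they do the work, as an engineer would, in place of code of your own. Each camera call takes 0.05 s, during which the arm holds its last target. There are 200 camera calls.

### The job

One of the two closed square tins is full and the other nearly empty: lift them to find out which is heavier. Slide the heavier tin, still closed, down the sloping stand until its foot plate is fully home under the hold-down lips, then draw its tight lid straight off and stand the lid upright, open side down, on the chopping board. Leave the opened tin home in the stand, the lighter tin closed and upright on the worktop, and the jar and candle undisturbed; drop nothing.

Things in the scene. Friction and masses are not known exactly. Their poses are not given: they have to be found in the camera images.
- tin_a: Base of a square bare-steel tin. Foot plate 80 x 80 x 5 mm, on it a sleeve 55 mm square, wall 2 mm, rim 84 mm up; 88 mm high with its lid on. Origin: centre of the underside; z along the axis, x and y parallel to the sides. Closed weight: one tin 0.42 to 0.53 kg (it holds a solid cake), the other about 0.22 kg; which is which changes and cannot be seen from outside.
- lid_a: Its slip lid, 62 mm square, 59 mm high, 60 g. Origin: centre of the open underside, 29 mm above the tin's origin when closed; z to the closed top. Friction holds it: 10 to 20 N along the axis draws it off over 55 mm. That is more than a tin weighs: a closed tin can be lifted smoothly by its lid, and an unheld base comes up with the lid. Grip it near the top across two facing sides.
- tin_b: Twin of tin_a, the same in shape and size.
- lid_b: The slip lid of tin_b, the same as lid_a.
- deck: Wooden deck of the fixed stand, 108 mm wide, tilted 25 degrees. Origin: point on its surface, 42 mm above the worktop, under the centre of a tin that is fully home. z: the deck's normal, leaning towards the robot; x: uphill, away from the robot; y: across. The deck runs from x = -50 to +122 mm; a stop 12 mm high at the low end has its face at x = -40 mm, so a home tin's origin is at x = 0.
- lips_mouth (a point): Uphill end of the two hold-down lips, midway between them on the deck (deck x = +25 mm). From here down to x = -40 mm: side rails 85 mm apart, lips 66 mm apart, undersides 7.5 and tops 11.5 mm above the deck, so a foot plate has 2.5 mm play at each side and above. Uphill of it flared guides, 10 mm high, to x = +56 mm.
- load_point (a point): Point on the bare deck uphill of the lips (deck x = +78 mm) where a tin, square to the deck and standing flat on it, can be set down; from here it slides 78 mm straight downhill (deck -x), foot plate under the lips, to the stop.
- board: Fixed wooden chopping board, about 340 x 240 mm and 22 mm thick, long side pointing away from the robot. Origin: centre of its underside, on the worktop; x along the short side.
- jar: Bystander: jar with a red cap, diameter 65, 100 mm high. Origin: centre of its underside, z up.
- candle: Bystander: small tealight candle, diameter 38, 15 mm high. Origin: centre of its underside, z up.
Not all that is in view belongs to the job. What is shaped like the lid_b but blue is not meant.

How it is judged:
By the outcome, as a careful person would: the job done as asked, in the order asked, and still so for the second after the job is handed in, with the robot touching nothing.
It also fails if it takes over 70 s, if anything falls off the work surface, if the arm or the gripper's body presses on something with over 40 N, if the wrist force passes 120 N, or if a joint passes its speed limit or range.

## Working session

There is one attempt and no reset: what is moved stays moved. The work goes in short steps, Python scripts to look and compute and a shell command to move; the robot and the scene stay as the last step left them, time stands still between calls to the robot, and variables do not carry over. Pictures are saved under pics/ and viewed, at most 10 in all, crops included, and the job is handed in when it is done.

```bash
mkdir -p pics; ls; cat > h.py <<'E'
import numpy as np, cv2
from workcell import telemetry, optics, arm
from scipy.spatial.transform import Rotation as Ro
def rot(q): return Ro.from_quat([q[1],q[2],q[3],q[0]]).as_matrix()
def cloud(c):
    d=c; h,w=d["z_map"].shape; f=h/2/np.tan(np.radians(d["vertical_fov"])/2)
    v,u=np.mgrid[:h,:w]; z=d["z_map"]
    P=np.stack([(u-d["cx"])/f*z,(v-d["cy"])/f*z,z],-1)
    return (P-np.array(d["t"]))@np.array(d["R"])   # R^T (P-t)
E
python3 - <<'E'
from h import *
s=telemetry.state(); print({k:np.round(v,3).tolist() for k,v in s.items()})
for n in ["scene","top"]:
    d=optics.get_image(n); print(n,d["vertical_fov"],d["cx"],d["cy"],np.round(d["R"],3).tolist(),np.round(d["t"],3).tolist())
    cv2.imwrite(f"pics/{n}0.png",cv2.resize(d["img"][:,:,::-1],(800,600)))
    np.save(n+".npy",d,allow_pickle=True)
E
```

```text
pics
{'t': 0.0, 'joint_pos': [1.106, 0.088, 1.372, 0.0, 1.684, -0.103], 'qvel': [-0.001, 0.001, 0.001, 0.0, 0.001, 0.001], 'tau': [0.001, -35.185, -31.328, 0.0, 0.01, 0.0], 'tool_pos': [0.195, 0.514, 0.303], 'tcp_rot': [-0.0, 0.18, 0.984, -0.001], 'ft_force': [1.176, 0.116, 0.102], 'ft_torque': [0.018, 0.013, -0.016], 'grip_force': 0.0, 'finger_gap': 0.085}
scene 53.732855060279114 283.2107423873249 204.95482141232551 [[0.56, -0.828, 0.0], [-0.612, -0.414, -0.674], [0.558, 0.377, -0.739]] [-0.28, 0.391, 0.604]
top 50.342312399127785 279.89630873200315 207.39680161609218 [[0.027, -1.0, -0.008], [-0.986, -0.026, -0.167], [0.166, 0.012, -0.986]] [0.025, 0.554, 1.056]
```

View pics/top0.png

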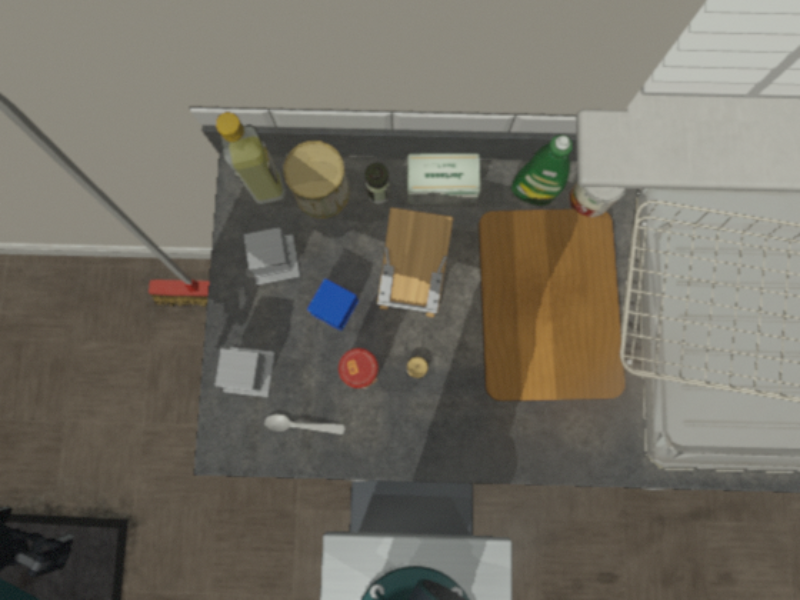

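View pics/scene0.png

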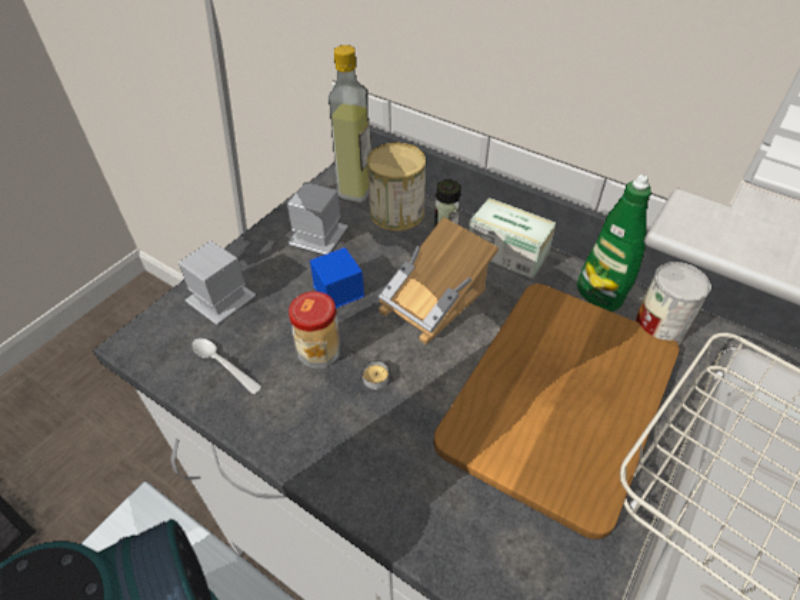

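The top view (800x600) shows two tins: far at (267,250), near (240,370). The stand is at (415,260) with its lips at the near end. The board is at (550,305), the jar at (358,368), the candle at (417,367), and the blue decoy at (333,303). Next I measure these from the depth map.

```bash
cat >> h.py <<'E'
def rect(P2):
    (c,s,a)=cv2.minAreaRect((P2*1000).astype(np.float32)); return np.round(c,1),np.round(s,1),round(a,1)
E
python3 - <<'E'
from h import *
for n in ["top","scene"]:
    d=np.load(n+".npy",allow_pickle=True).item(); W=cloud(d); z=W[...,2]; ok=d["z_map"]>0
    img=d["img"].astype(int); print(n,"table z",np.median(z[ok&(abs(z)<.02)]))
    sat=img.max(2)-img.min(2)
    g=ok&(sat<25)&(W[...,0]<.65)&(W[...,1]>.1)
    for nm,lo,hi in [("top",.080,.096),("plate",.002,.010)]:
        m=(g&(z>lo)&(z<hi)).astype(np.uint8); k,l,st,_=cv2.connectedComponentsWithStats(m)
        for i in range(1,k):
            if st[i,4]>120: q=W[l==i]; print(nm,st[i].tolist(),rect(q[:,:2]),q[:,2].mean().round(4))
    # jar cap, board, deck, candle
    red=ok&(img[...,0]>120)&(img[...,1]<70)&(z>.085)&(z<.11)&(W[...,1]<.3)
    if red.any(): print("jar",rect(W[red][:,:2]))
    b=ok&(sat>30)&(abs(z-.022)<.006)&(W[...,1]<-.05)
    m=b.astype(np.uint8);k,l,st,_=cv2.connectedComponentsWithStats(m); i=1+st[1:,4].argmax(); print("board",rect(W[l==i][:,:2]),W[l==i][:,2].mean())
    c=ok&(sat>30)&(z>.008)&(z<.02)&(W[...,1]>-.05)&(W[...,1]<.2)
    m=c.astype(np.uint8);k,l,st,_=cv2.connectedComponentsWithStats(m)
    for i in range(1,k):
        if st[i,4]>20: print("candle?",rect(W[l==i][:,:2]),st[i].tolist())
    dk=ok&(sat>30)&(z>.045)&(z<.10)&(W[...,1]<.12)&(W[...,1]>-.12)&(W[...,0]>.3)&(W[...,0]<.62)&(img[...,0]>img[...,2]+30)
    m=dk.astype(np.uint8);k,l,st,_=cv2.connectedComponentsWithStats(m); 
    for i in range(1,k):
        if st[i,4]>300:
            q=W[l==i]
            for _ in range(4):
                c0=q.mean(0); nn=np.linalg.svd(q-c0,full_matrices=False)[2][2]; nn*=np.sign(nn[2]); q=q[abs((q-c0)@nn)<.004]
            print("deck",st[i].tolist(),c0.round(4),nn.round(4),"tilt",np.degrees(np.arccos(nn[2])).round(2),"uphill yaw",np.degrees(np.arctan2(-nn[1],-nn[0])).round(2))
            yw=np.arctan2(-nn[1],-nn[0]); t=np.radians(25)
            X=np.array([np.cos(yw)*np.cos(t),np.sin(yw)*np.cos(t),np.sin(t)]);Y=np.array([-np.sin(yw),np.cos(yw),0])
            print("extent x",np.percentile((q-c0)@X,[0.5,99.5]).round(4),"y",np.percentile((q-c0)@Y,[0.5,99.5]).round(4)); 
            print(rect(np.c_[(q-c0)@X,(q-c0)@Y]))
E
```

```text
top table z -0.00034884939440325645
top [170, 163, 30, 26, 615] (array([623.4, 271.1]), array([61.5, 62.3]), 13.0) 0.0871
top [150, 244, 31, 29, 719] (array([419.9, 304.6]), array([63.8, 61.9]), 85.0) 0.0872
plate [176, 172, 36, 28, 226] (array([601.6, 259.3]), array([55.5, 95.8]), 41.4) 0.0049
plate [154, 243, 39, 35, 267] (array([420.5, 305.8]), array([85.4, 83.8]), 84.9) 0.0047
plate [185, 290, 21, 13, 125] (array([330.9, 244.8]), array([30. , 48.4]), 7.2) 0.0051
jar (array([425.9, 104.4]), array([60.9, 60. ]), 48.2)
board (array([ 559.2, -224.9]), array([347.5, 241.2]), 2.8) 0.019950307280656724
candle? (array([434.5,   1.2]), array([28. , 25.5]), 30.8) [288, 251, 11, 14, 52]
deck [273, 180, 37, 17, 422] [0.6051 0.0152 0.053 ] [-0.3943  0.0533  0.9174] tilt 23.45 uphill yaw -7.69
extent x [-0.0229  0.0203] y [-0.0415  0.0437]
(array([-2.7, -2.1]), array([40.3, 89.2]), 8.5)
deck [243, 244, 22, 28, 426] [0.4278 0.1015 0.0973] [-0.0225 -0.0534  0.9983] tilt 3.32 uphill yaw 67.15
extent x [-0.0275  0.023 ] y [-0.0283  0.0331]
(array([-4.9,  0.1]), array([44.5, 62.6]), 20.3)
scene tab
[... 882 characters left out ...]
.2]), array([15.6,  9.5]), 77.9) [266, 213, 7, 6, 29]
candle? (array([531.9, -17.9]), array([11.3, 20.4]), 6.8) [294, 231, 11, 8, 42]
candle? (array([411.6,  81.7]), array([ 8.6, 40.5]), 54.3) [216, 246, 20, 8, 28]
candle? (array([436. ,   6.2]), array([34.3, 34. ]), 30.0) [254, 255, 18, 13, 104]
deck [286, 182, 39, 27, 500] [0.6045 0.0182 0.0533] [-0.4029  0.0584  0.9134] tilt 24.02 uphill yaw -8.25
extent x [-0.0216  0.0218] y [-0.0399  0.0419]
(array([-3.2, -2. ]), array([42.2, 86.6]), 8.3)
deck [203, 204, 33, 41, 862] [0.4158 0.0911 0.082 ] [-0.5274 -0.6315  0.5684] tilt 55.36 uphill yaw 50.13
extent x [-0.0247  0.0225] y [-0.0308  0.0304]
(array([-1.6, -0.2]), array([62.3, 48.6]), 89.5)
```

```bash
cat > deck.py <<'E'
from h import *
for n in ["top","scene"]:
    d=np.load(n+".npy",allow_pickle=True).item(); W=cloud(d); z=W[...,2]; ok=d["z_map"]>0
    img=d["img"].astype(int); roi=ok&(W[...,0]>.48)&(W[...,0]<.76)&(abs(W[...,1])<.11)
    wood=roi&(z>.045)&(z<.105)&(img[...,0]>img[...,2]+30)
    k,l,st,_=cv2.connectedComponentsWithStats(wood.astype(np.uint8)); q=W[l==1+st[1:,4].argmax()]
    for t in (.008,.004,.003,.003):
        c0=q.mean(0); nn=np.linalg.svd(q-c0,full_matrices=False)[2][2]; nn*=np.sign(nn[2]); q=q[abs((q-c0)@nn)<t]
    yw=np.arctan2(-nn[1],-nn[0]); tl=np.arccos(nn[2])
    X=np.array([np.cos(yw)*np.cos(tl),np.sin(yw)*np.cos(tl),np.sin(tl)]);Y=np.cross(nn,X)
    o=c0-X*((c0[2]-.042)/np.sin(tl))     # plane point with z=.042
    uv=np.c_[(q-o)@X,(q-o)@Y]
    print(n,len(q),"tilt",np.degrees(tl).round(2),"yaw",np.degrees(yw).round(2),"rect",rect(uv[uv[:,0]>.03]))
    for a in np.arange(-.05,.12,.015):
        s=uv[(uv[:,0]>a)&(uv[:,0]<a+.015)]
        if len(s): print("  x%.3f y %.4f %.4f"%(a,*np.percentile(s[:,1],[1,99])),end="")
    print("\n xmax",np.percentile(uv[:,0],[1,99,99.8]).round(4),"o",o.round(4))
    h=(W-o)@nn; m=roi&(h>.0085)&(h<.015)&((W-o)@X<.06)&((W-o)@X>-.06)&(abs((W-o)@Y)<.08); r=W[m]-o
    rr=np.c_[r@X,r@Y]; print(" lips/stop rect",rect(rr),m.sum(), np.percentile(rr,[1,99],axis=0).round(4).tolist())
E
python3 deck.py
```

```text
top 1558 tilt 24.93 yaw -7.5 rect (array([75.5, -0.2]), array([107. ,  90.9]), 89.8)
  x-0.005 y -0.0279 0.0306  x0.010 y -0.0387 0.0330  x0.025 y -0.0425 0.0400  x0.040 y -0.0474 0.0458  x0.055 y -0.0518 0.0520  x0.070 y -0.0520 0.0518  x0.085 y -0.0528 0.0524  x0.100 y -0.0527 0.0522  x0.115 y -0.0535 0.0492
 xmax [0.0085 0.1195 0.1204] o [0.5826 0.0221 0.042 ]
 lips/stop rect (array([2.9, 0.1]), array([104. , 101.5]), 89.8) 462 [[-0.0469, -0.0514], [0.0504, 0.0513]]
scene 1941 tilt 24.9 yaw -7.12 rect (array([76.7,  1.1]), array([108.3,  93.3]), 90.0)
  x-0.005 y -0.0411 0.0371  x0.010 y -0.0515 0.0387  x0.025 y -0.0515 0.0444  x0.040 y -0.0519 0.0484  x0.055 y -0.0513 0.0532  x0.070 y -0.0514 0.0539  x0.085 y -0.0515 0.0529  x0.100 y -0.0515 0.0536  x0.115 y -0.0525 0.0516
 xmax [0.0082 0.1213 0.1223] o [0.5801 0.0192 0.042 ]
 lips/stop rect (array([6.1, 1.5]), array([104.3, 100.9]), 89.4) 631 [[-0.0439, -0.0499], [0.0532, 0.0531]]
```

```bash
cat >> h.py <<'E'
YAW=np.radians(-7.3);TL=np.radians(25)
DX=np.array([np.cos(YAW)*np.cos(TL),np.sin(YAW)*np.cos(TL),np.sin(TL)]);DY=np.array([-np.sin(YAW),np.cos(YAW),0]);DN=np.cross(DX,DY)
DO=np.array([.5813,.0211,.042])
def down(az): a=np.radians(az); y=np.array([np.cos(a),np.sin(a),0]); z=np.array([0,0,-1.]); return np.c_[np.cross(y,z),y,z]
RD=np.c_[DY,DX,-DN]      # tool on the deck, closing along deck x
def st():
    s=telemetry.state(); print("t",round(s["t"],2),"pos",np.round(s["tool_pos"],4),"F",np.round(s["ft_force"],2),"T",np.round(s["ft_torque"],2),"gap",round(s["finger_gap"],4),"grip",round(s["grip_force"],1),"j",np.round(s["joint_pos"],2)); return s
def plan(p,R):
    s=st(); R0=rot(s["tcp_rot"]); d=R0.T@(np.array(p)-s["tool_pos"])*100
    w=Ro.from_matrix(R0.T@R).as_rotvec(); print("cm",d.round(2),"after-turn cm",(R.T@R0@d).round(2),"rot",w.round(4))
def wrist(name=None):
    s=telemetry.state(); d=optics.get_image("wrist"); d["p"]=np.array(s["tool_pos"]);d["Rt"]=rot(s["tcp_rot"])
    if name: cv2.imwrite(f"pics/{name}.png",d["img"][:,:,::-1])
    h,w=d["z_map"].shape; f=h/2/np.tan(np.radians(d["vertical_fov"])/2); v,u=np.mgrid[:h,:w]
    x=u-d["cx"];y=v-d["cy"];r=np.hypot(x,y)+1e-9;th=r/f; z=d["z_map"]
    P=np.stack([x/r*np.tan(th)*z,y/r*np.tan(th)*z,z],-1); M=np.array(d["mount"])
    d["W"]=(P@M[:3,:3].T+M[:3,3])@d["Rt"].T+d["p"]; d["W"][(z<=0)|(th>1.4)]=np.nan
    return d
E
python3 -m inch '{"delta_pos":[[-4.75,-1.95,0],[-4.75,-1.95,0],[-4.75,-1.95,0],[-4.75,-1.95,0],[-4.75,-1.95,0],[-4.75,-1.95,0],[0,0,0],[0,0,0],[0,0,0]],"angular":[[0,0,0],[0,0,0],[0,0,0],[0,0,0],[0,0,0],[0,0,0],[0,0,-0.137],[0,0,-0.137],[0,0,0]]}' 1
python3 - <<'E'
from h import *
plan([.4202,.3037,.24],down(85))
d=wrist("w1"); W=d["W"]; img=d["img"].astype(int); print(d["vertical_fov"])
m=(np.abs(W[...,2]-.088)<.012)&(np.abs(W[...,0]-.42)<.07)&(np.abs(W[...,1]-.304)<.07)
print(m.sum(), rect(W[m][:,:2]),np.median(W[m][:,2]))
E
```

```text
t: 1.23
tool_pos: [0.4198, 0.3038, 0.3033]
tcp_rot: [-0.001, 0.045, 0.999, -0.0]
ft_force: [-0.1, -0.3, -0.6]
finger_gap: 0.0856
grip_force: 0.0
t 1.23 pos [0.4198 0.3038 0.3033] F [-0.1  -0.28 -0.63] T [-0.02 -0.02  0.  ] gap 0.0856 grip 0.0 j [ 0.52  0.02  1.45  0.    1.68 -0.96]
cm [-0.05 -0.    6.33] after-turn cm [-0.04 -0.01  6.33] rot [-0.0006 -0.001  -0.0026]
65.70646984690485
4548 (array([420.8, 303.6]), array([62.5, 62.7]), 85.2) 0.08851504475105446
```

View pics/w1.png

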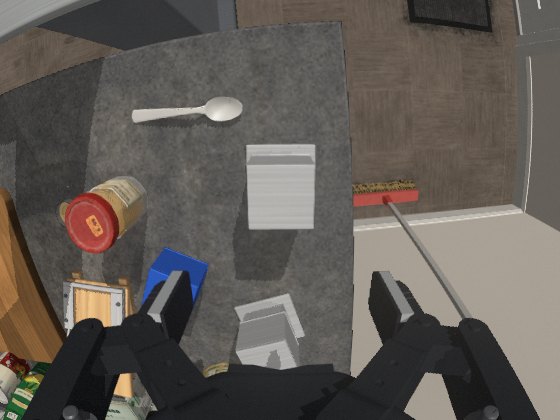

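The wrist view shows the near tin's lid at about (281,190), square between the fingers and measured within 1 mm. I'll descend, grip, read the force, lift and read again.

```bash
python3 -m inch '{"delta_pos":[[0,0,4],[0,0,4],[0,0,4],[0,0,3],[-0.1,0,2],[0,0,0.7],[0,0,0]],"angular":[[0,0,0],[0,0,0],[0,0,0],[0,0,0],[0,0,0],[0,0,0],[0,0,0]]}' 1
python3 -c "
from h import *
st()"
python3 -m inch '{"delta_pos":[[0,0,0],[0,0,0],[0,0,0],[0,0,0]],"angular":[[0,0,0],[0,0,0],[0,0,0],[0,0,0]]}' 0
python3 -m inch '{"delta_pos":[[0,0,-0.3],[0,0,-0.8],[0,0,-1.5],[0,0,-1.5],[0,0,-0.8],[0,0,-0.3],[0,0,0],[0,0,0],[0,0,0]],"angular":[[0,0,0],[0,0,0],[0,0,0],[0,0,0],[0,0,0],[0,0,0],[0,0,0],[0,0,0],[0,0,0]]}'
python3 -c "
from h import *
st()"
```

```text
t: 2.15
tool_pos: [0.4207, 0.3041, 0.1269]
tcp_rot: [-0.0, 0.044, 0.999, -0.0]
ft_force: [-0.1, 0.2, 0.1]
finger_gap: 0.0851
grip_force: 0.0
t 2.15 pos [0.4207 0.3041 0.1269] F [-0.12  0.17  0.09] T [ 0.05 -0.05 -0.02] gap 0.0851 grip 0.0 j [ 0.52  0.12  1.69  0.    1.33 -0.97]
t: 2.65
tool_pos: [0.4217, 0.3043, 0.1286]
tcp_rot: [0.001, 0.044, 0.999, 0.001]
ft_force: [0.8, -1.0, 7.1]
finger_gap: 0.0611
grip_force: 66.0
t: 3.78
tool_pos: [0.4206, 0.3039, 0.1783]
tcp_rot: [-0.001, 0.044, 0.999, -0.0]
ft_force: [-0.5, -0.2, -2.4]
finger_gap: 0.0611
grip_force: 65.4
t 3.77 pos [0.4206 0.3039 0.1783] F [-0.46 -0.24 -2.38] T [-0.02  0.05 -0.  ] gap 0.0611 grip 65.4 j [ 0.52  0.08  1.63  0.    1.43 -0.97]
```

Near tin reads about 2.2 N, so it's the light one. I'll set it back down and go to the far tin.

```bash
python3 -m inch '{"delta_pos":[[0,0,0.4],[0,0,1.2],[0,0,1.5],[0,0,1],[0,0,0.6],[0,0,0.3],[0,0,0.15],[0,0,0]],"angular":[[0,0,0],[0,0,0],[0,0,0],[0,0,0],[0,0,0],[0,0,0],[0,0,0],[0,0,0]]}'
python3 -m inch '{"delta_pos":[[0,0,0],[0,0,0],[0,0,0],[0,0,0],[0,0,-1],[0,0,-4],[0,0,-5],[0,0,-5],[0,0,-2],[0,0,0]],"angular":[[0,0,0],[0,0,0],[0,0,0],[0,0,0],[0,0,0],[0,0,0],[0,0,0],[0,0,0],[0,0,0],[0,0,0]]}' 1
python3 -c "
from h import *
plan([.6237,.2708,.28],down(103))"
```

```text
t: 4.78
tool_pos: [0.4209, 0.3041, 0.1287]
tcp_rot: [0.0, 0.044, 0.999, 0.0]
ft_force: [-3.9, -1.8, 3.6]
finger_gap: 0.0613
grip_force: 66.1
t: 6.02
tool_pos: [0.4215, 0.3044, 0.3006]
tcp_rot: [0.003, 0.044, 0.999, 0.002]
ft_force: [1.0, 0.4, 0.4]
finger_gap: 0.0854
grip_force: 0.0
t 6.03 pos [0.4215 0.3044 0.3006] F [1.   0.45 0.41] T [ 0.05 -0.05 -0.01] gap 0.0854 grip 0.0 j [ 0.52  0.02  1.45  0.    1.67 -0.97]
cm [-20.43  -1.58   2.16] after-turn cm [-18.95  -7.82   2.06] rot [ 0.0027  0.0056 -0.3147]
```

```bash
python3 -m inch '{"delta_pos":[[-4.1,-0.3,0],[-4.1,-0.3,0],[-4.1,-0.3,0],[-4.1,-0.3,0],[-4,-0.3,0],[0,0,0],[0,0,0],[0,0,0]],"angular":[[0,0,0],[0,0,0],[0,0,0],[0,0,0],[0,0,0],[0,0,-0.157],[0,0,-0.157],[0,0,0]]}'
python3 - <<'E'
from h import *
d=wrist(); W=d["W"]
for c in [(.624,.271),(.421,.304)]:
    m=(np.abs(W[...,2]-.088)<.01)&(np.abs(W[...,0]-c[0])<.06)&(np.abs(W[...,1]-c[1])<.06)
    if m.sum()>50: r=rect(W[m][:,:2]);print(m.sum(), r,np.median(W[m][:,2]))
plan([.6237,.2708,.126],down(103))
E
```

```text
t: 7.02
tool_pos: [0.6225, 0.2709, 0.2951]
tcp_rot: [-0.002, -0.112, 0.994, -0.0]
ft_force: [0.4, -0.6, 0.1]
finger_gap: 0.085
grip_force: 0.0
4737 (array([625. , 270.2]), array([62.6, 62.5]), 12.9) 0.0884514663743573
1847 (array([433.8, 302.4]), array([62.9, 37. ]), 85.3) 0.0886443433635743
t 7.08 pos [0.6224 0.2711 0.2956] F [ 0.02  0.16 -0.15] T [-0.01 -0.02  0.03] gap 0.0852 grip 0.0 j [ 0.33  0.38  1.03  0.    1.73 -1.47]
cm [-0.17 -0.05 16.96] after-turn cm [-0.12 -0.05 16.96] rot [-0.0002 -0.0029 -0.0034]
```

```bash
python3 -m inch '{"delta_pos":[[-0.1,0,4],[-0.15,0,4],[0,0,4],[0,0,3],[0,0,1.3],[0,0,0.6],[0,0,0]],"angular":[[0,0,0],[0,0,0],[0,0,0],[0,0,0],[0,0,0],[0,0,0],[0,0,0]]}' 1
python3 -m inch '{"delta_pos":[[0,0,0],[0,0,0],[0,0,0],[0,0,0]],"angular":[[0,0,0],[0,0,0],[0,0,0],[0,0,0]]}' 0
python3 -m inch '{"delta_pos":[[0,0,-0.3],[0,0,-0.8],[0,0,-1.5],[0,0,-1.5],[0,0,-1.5],[0,0,-2],[0,0,-1],[0,0,-0.3],[0,0,0],[0,0,0],[0,0,0]],"angular":[[0,0,0],[0,0,0],[0,0,0],[0,0,0],[0,0,0],[0,0,0],[0,0,0],[0,0,0],[0,0,0],[0,0,0],[0,0,0]]}'
python3 -c "
from h import *
plan(DO+.078*DX+.21*DN,RD)"
```

```text
t: 7.95
tool_pos: [0.6255, 0.2719, 0.1294]
tcp_rot: [0.001, -0.113, 0.994, 0.0]
ft_force: [0.6, 0.0, -0.4]
finger_gap: 0.0857
grip_force: 0.0
t: 8.45
tool_pos: [0.6262, 0.2714, 0.1306]
tcp_rot: [0.002, -0.113, 0.994, -0.0]
ft_force: [0.4, -2.7, 6.6]
finger_gap: 0.0612
grip_force: 67.3
t: 9.82
tool_pos: [0.6249, 0.2716, 0.2164]
tcp_rot: [-0.001, -0.113, 0.994, -0.0]
ft_force: [0.7, 0.3, -5.6]
finger_gap: 0.0613
grip_force: 66.3
t 9.82 pos [0.6249 0.2716 0.2164] F [ 0.73  0.31 -5.63] T [ 0.03 -0.05  0.08] gap 0.0613 grip 66.3 j [ 0.33  0.41  1.15  0.    1.58 -1.47]
cm [ 11.57 -22.81  -4.87] after-turn cm [-25.4   -0.6   -5.68] rot [-0.2936 -0.42    1.8893]
```

The far tin reads about 5.5 N, so this is the heavy one. I'll carry it over the stand, turn it, then tilt it.

```bash
python3 -m inch '{"delta_pos":[[0,0,-1],[0,0,-2.2],[0,0,-1.7],[1,-1.9,0],[1.93,-3.8,0],[1.93,-3.8,0],[1.93,-3.8,0],[1.93,-3.8,0],[1.93,-3.8,0],[1,-1.9,0],[0,0,0]],"angular":[[0,0,0],[0,0,0],[0,0,0],[0,0,0],[0,0,0],[0,0,0],[0,0,0],[0,0,0],[0,0,0],[0,0,0],[0,0,0]]}'
python3 -m inch '{"delta_pos":[[0,0,0],[0,0,0],[0,0,0],[0,0,0],[0,0,0],[0,0,0],[0,0,0],[0,0,0],[0,0,0],[0,0,0],[0,0,0],[0,0,0],[0,0,0],[0,0,0],[0,0,0],[0,0,0],[0,0,0],[0,0,0],[0,0,0]],"angular":[[0,0,0.08],[0,0,0.16],[0,0,0.16],[0,0,0.16],[0,0,0.16],[0,0,0.16],[0,0,0.16],[0,0,0.16],[0,0,0.16],[0,0,0.16],[0,0,0.16],[0,0,0.16],[0,0,0.085],[-0.06,0,0],[-0.1,0,0],[-0.12,0,0],[-0.1,0,0],[-0.056,0,0],[0,0,0]]}'
python3 - <<'E'
from h import *
plan(DO+.078*DX+.21*DN,RD)
d=wrist("w2"); W=d["W"]; np.save("w2.npy",W)
d=optics.get_image("scene"); cv2.imwrite("pics/s2.png",d["img"][100:350,180:480,::-1].repeat(2,0).repeat(2,1))
E
```

```text
t: 11.2
tool_pos: [0.5627, 0.0223, 0.2673]
tcp_rot: [0.001, -0.112, 0.994, 0.0]
ft_force: [0.4, 0.2, -6.2]
finger_gap: 0.0611
grip_force: 66.6
t: 13.58
tool_pos: [0.5617, 0.025, 0.266]
tcp_rot: [0.161, 0.733, 0.646, 0.143]
ft_force: [0.1, 0.4, -4.6]
finger_gap: 0.0606
grip_force: 67.1
t 13.57 pos [0.5617 0.025  0.266 ] F [ 0.07  0.36 -4.59] T [0.09 0.59 0.  ] gap 0.0606 grip 67.1 j [-0.04 -0.1   1.68 -0.04  1.13  0.09]
cm [-0.14  0.14  0.14] after-turn cm [-0.13  0.14  0.14] rot [-0.003  -0.0015  0.0008]
```

View pics/w2.png

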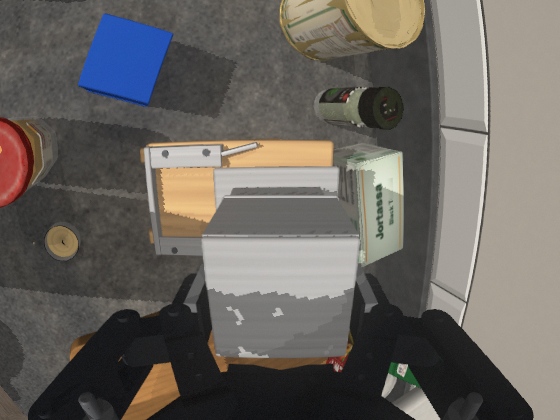

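View pics/s2.png

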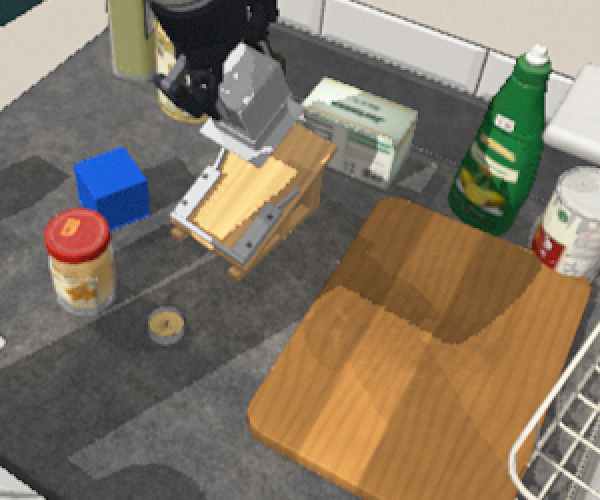

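The wrist view shows the tin over the deck, with the left lip at (150–220,155), the stop at (152,200) and the right lip at (160–205,245). The tin hangs square and uphill of the lips. Now I refine the stand and foot plate from this near view.

```bash
python3 - <<'E'
from h import *
W=np.load("w2.npy"); r=W-DO; X,Y,H=r@DX,r@DY,r@DN
pl=(abs(Y)<.03)&(X>-.03)&(X<.04)&(abs(H)<.008); print("deck H",np.median(H[pl]).round(4),pl.sum())
q=W[pl]; n=np.linalg.svd(q-q.mean(0),full_matrices=False)[2][2]; n*=np.sign(n[2]); print("tilt err along x,y (deg)",np.degrees(n@DX).round(2),np.degrees(n@DY).round(2))
m=(H>.009)&(H<.0145)&(abs(X)<.08)&(abs(Y)<.08)
for a in np.arange(-.055,.07,.01):
    s=m&(X>a)&(X<a+.01); p,ng=Y[s&(Y>.02)],Y[s&(Y<-.02)]
    f=lambda v: np.percentile(v,[2,98]).round(4) if len(v)>4 else None
    print(round(a,3),"Y+",f(p),"Y-",f(ng))
s=m&(abs(Y)<.025)&(X<-.02); print("stop X",np.percentile(X[s],[2,98]).round(4),s.sum())
# foot plate: nearly-top H = .08+.005
m=(abs(H-.084)<.008)&(X>.0)&(X<.16)&(abs(Y)<.07)
k,l,stt,_=cv2.connectedComponentsWithStats(m.astype(np.uint8))
for i in range(1,k):
    if stt[i,4]>100: t=l==i; print("plate",stt[i].tolist(),rect(np.c_[X[t],Y[t]]),"H",np.median(H[t]).round(4),"H slope x", np.polyfit(X[t],H[t],1)[0].round(3),np.percentile(X[t],[1,99]).round(4),np.percentile(Y[t],[1,99]).round(4))
E
```

```text
deck H 0.0002 2819
tilt err along x,y (deg) -0.0 0.12
-0.055 Y+ None Y- None
-0.045 Y+ [0.0209 0.0512] Y- [-0.0507 -0.0209]
-0.035 Y+ [0.0334 0.0513] Y- [-0.051  -0.0333]
-0.025 Y+ [0.0332 0.0514] Y- [-0.0505 -0.0333]
-0.015 Y+ [0.0337 0.0512] Y- [-0.0503 -0.0332]
-0.005 Y+ [0.0336 0.0515] Y- [-0.0503 -0.0332]
0.005 Y+ [0.0333 0.0512] Y- None
0.015 Y+ [0.0331 0.0506] Y- None
0.025 Y+ [0.0336 0.0502] Y- None
0.035 Y+ [0.044 0.049] Y- None
0.045 Y+ [0.0465 0.0514] Y- None
0.055 Y+ [0.0488 0.052 ] Y- None
0.065 Y+ None Y- None
stop X [-0.0446 -0.0385] 349
plate [213, 166, 127, 45, 3252] (array([73.9, 35.6]), array([81.8, 28. ]), 6.9) H 0.0838 H slope x -0.032 [0.0353 0.1133] [0.0237 0.0455]
```

```bash
python3 - <<'E'
from h import *
W=np.load("w2.npy"); r=W-DO; X,Y,H=r@DX,r@DY,r@DN
m=(abs(H-.084)<.008)&(X>.0)&(X<.16)&(abs(Y)<.07)
for a in np.arange(.03,.115,.01):
    s=m&(X>a)&(X<a+.01); t=s&(Y>.032)
    if t.sum()>5: print(round(a,3),"Ymax",np.percentile(Y[s],[97,99.5]).round(4),"H strip",np.median(H[t]).round(4),t.sum())
for a in np.arange(.03,.05,.004):
    s=m&(Y>a)&(Y<a+.004)
    if s.sum()>5: print("Y",round(a,3),"X range",np.percentile(X[s],[1,99]).round(4),"H",np.median(H[s]).round(4))
# lid +y face: normal
m=(Y>.02)&(Y<.05)&(H>.115)&(H<.16)&(X>.03)&(X<.13)
q=r[m]; c=q.mean(0); n=np.linalg.svd(q-c,full_matrices=False)[2][2]; print(m.sum(),"lid face n in deck",(n@DX).round(3),(n@DY).round(3),(n@DN).round(3),"c",c@DX,c@DY,c@DN)
E
```

```text
0.03 Ymax [0.0444 0.0448] H strip 0.0848 167
0.04 Ymax [0.0453 0.0456] H strip 0.0847 362
0.05 Ymax [0.0451 0.0453] H strip 0.0845 381
0.06 Ymax [0.045  0.0452] H strip 0.0841 391
0.07 Ymax [0.0449 0.0452] H strip 0.0838 386
0.08 Ymax [0.0452 0.0455] H strip 0.0835 393
0.09 Ymax [0.0454 0.0457] H strip 0.0831 391
0.1 Ymax [0.0455 0.0458] H strip 0.0825 349
0.11 Ymax [0.0453 0.0458] H strip 0.0821 133
Y 0.03 X range [0.0356 0.1131] H 0.0845
Y 0.034 X range [0.0357 0.113 ] H 0.0837
Y 0.038 X range [0.0353 0.113 ] H 0.0837
Y 0.042 X range [0.0361 0.1132] H 0.0834
4144 lid face n in deck -0.002 1.0 0.004 c 0.07707469642465731 0.03389662643054144 0.14047747704966568
```

```bash
python3 -m inch '{"delta_pos":[[-0.2,0,0],[-0.15,0,0],[0,0,1],[0,-0.1,2],[0,-0.1,2],[0,-0.1,1.5],[0,0,0.7],[0,0,0],[0,0,0]],"angular":[[-0.018,0,0],[-0.017,0,0],[0,0,0],[0,0,0],[0,0,0],[0,0,0],[0,0,0],[0,0,0],[0,0,0]]}'
cat > pl.py <<'E'
from h import *
def look(h0):
    s=st(); r=np.array(s["tool_pos"])-DO; print("TCP deck",(r@DX).round(4),(r@DY).round(4),(r@DN).round(4))
    W=wrist()["W"]; r=W-DO; X,Y,H=r@DX,r@DY,r@DN
    m=(abs(H-h0)<.006)&(X>-.06)&(X<.16)&(Y>.03)&(Y<.055)
    c=[]
    for a in np.arange(-.06,.13,.01):
        t=m&(X>a)&(X<a+.01)
        if t.sum()>40: print("x%.2f Ymax %.4f H %.4f"%(a,np.percentile(Y[t],99),np.median(H[t])),end="; ")
    t=m&(Y>.034)&(Y<.042); print("\nX range",np.percentile(X[t],[1,99]).round(4))
    m=(Y>.02)&(Y<.05)&(H>h0+.03)&(H<h0+.075)&(X>-.06)&(X<.15)
    q=r[m]; print("lid face Y",np.median(Y[m]).round(4),"X",np.percentile(X[m],[1,99]).round(4), "top H",np.percentile(H[(abs(Y)<.02)&(X>0)],95).round(4))
E
python3 -c "
from pl import *
look(.008)"
```

```text
t: 14.8
tool_pos: [0.5925, 0.0161, 0.2019]
tcp_rot: [0.176, 0.73, 0.642, 0.155]
ft_force: [0.6, -0.7, -4.3]
finger_gap: 0.0606
grip_force: 67.1
t 14.8 pos [0.5925 0.0161 0.2019] F [ 0.56 -0.67 -4.3 ] T [ 0.04  0.57 -0.04] gap 0.0606 grip 67.1 j [-0.05 -0.01  1.73 -0.04  0.95  0.09]
TCP deck 0.0782 -0.0035 0.14
x-0.05 Ymax 0.0521 H 0.0119; x-0.04 Ymax 0.0517 H 0.0116; x-0.03 Ymax 0.0516 H 0.0117; x-0.02 Ymax 0.0515 H 0.0116; x-0.01 Ymax 0.0515 H 0.0116; x0.00 Ymax 0.0516 H 0.0114; x0.01 Ymax 0.0513 H 0.0116; x0.02 Ymax 0.0516 H 0.0113; x0.03 Ymax 0.0487 H 0.0098; x0.04 Ymax 0.0509 H 0.0113; x0.05 Ymax 0.0525 H 0.0116; x0.06 Ymax 0.0401 H 0.0120; x0.07 Ymax 0.0402 H 0.0121; x0.08 Ymax 0.0401 H 0.0122; x0.09 Ymax 0.0404 H 0.0122; x0.10 Ymax 0.0405 H 0.0121; x0.11 Ymax 0.0406 H 0.0122; 
X range [-0.0421  0.119 ]
lid face Y 0.0289 X [0.0515 0.1122] top H 0.1659
```

```bash
python3 -m inch '{"delta_pos":[[0,0,0.3],[0,0,0.2],[0,0,0.1],[0,0,0.05],[0,0,0.05],[0,0,0],[0,0,0]],"angular":[[0,0,0],[0,0,0],[0,0,0],[0,0,0],[0,0,0],[0,0,0],[0,0,0]]}'
python3 -c "
from pl import *
look(.005)"
```

```text
t: 15.72
tool_pos: [0.5953, 0.0166, 0.1962]
tcp_rot: [0.175, 0.73, 0.642, 0.155]
ft_force: [-5.7, 4.6, 3.3]
finger_gap: 0.0612
grip_force: 68.4
t 15.72 pos [0.5953 0.0166 0.1962] F [-5.74  4.56  3.34] T [0.48 1.02 0.22] gap 0.0612 grip 68.4 j [-0.05  0.01  1.73 -0.04  0.94  0.09]
TCP deck 0.0783 -0.0027 0.1336
x-0.05 Ymax 0.0533 H 0.0074; x-0.04 Ymax 0.0531 H 0.0092; x-0.03 Ymax 0.0534 H 0.0096; x-0.02 Ymax 0.0532 H 0.0101; x-0.01 Ymax 0.0534 H 0.0099; x0.00 Ymax 0.0533 H 0.0103; x0.01 Ymax 0.0529 H 0.0102; x0.02 Ymax 0.0529 H 0.0010; x0.03 Ymax 0.0527 H 0.0003; x0.04 Ymax 0.0529 H 0.0052; x0.05 Ymax 0.0527 H 0.0051; x0.06 Ymax 0.0525 H 0.0008; x0.07 Ymax 0.0524 H 0.0010; x0.08 Ymax 0.0523 H 0.0012; x0.09 Ymax 0.0523 H 0.0013; x0.10 Ymax 0.0524 H 0.0010; x0.11 Ymax 0.0525 H 0.0011; x0.12 Ymax 0.0521 H -0.0002; 
X range [-0.032   0.1202]
lid face Y 0.0299 X [0.0513 0.1122] top H 0.1596
```

```bash
python3 -m inch '{"delta_pos":[[0.1,0,-0.05],[0.05,0,0],[0,0,0],[0,0,0]],"angular":[[0,0,0],[0,0,0],[0,0,0],[0,0,0]]}'
cat > q.py <<'E'
from h import *
def q():
    s=st(); r=np.array(s["tool_pos"])-DO; R=rot(s["tcp_rot"]); F=np.array(s["ft_force"])
    D=np.c_[DX,DY,DN]; print("deck pos mm",(1000*r@D).round(1),"F deck",(F@D).round(1),"DX in tool",(R.T@DX).round(3),"DN in tool",(R.T@DN).round(3))
q()
E
python3 q.py
```

```text
t: 16.27
tool_pos: [0.5956, 0.0173, 0.1958]
tcp_rot: [0.176, 0.73, 0.642, 0.155]
ft_force: [-2.6, 2.3, 1.8]
finger_gap: 0.0613
grip_force: 68.1
t 16.27 pos [0.5956 0.0173 0.1958] F [-2.63  2.28  1.76] T [0.27 0.68 0.07] gap 0.0613 grip 68.1 j [-0.05  0.01  1.73 -0.04  0.94  0.09]
deck pos mm [ 78.2  -1.9 133.2] F deck [-1.9  1.9  2.8] DX in tool [0.001 0.999 0.036] DN in tool [ 0.     0.036 -0.999]
```

```bash
python3 -m inch '{"delta_pos":[[0.05,-0.4,-0.015],[0,-0.8,-0.03],[0,-0.8,-0.03],[0,-0.8,-0.03],[0,-0.6,-0.02],[0,0,0]],"angular":[[0,0,0],[0,0,0],[0,0,0],[0,0,0],[0,0,0],[0,0,0]]}'
python3 q.py
```

```text
t: 17.02
tool_pos: [0.5633, 0.0219, 0.1795]
tcp_rot: [0.174, 0.73, 0.643, 0.153]
ft_force: [0.4, 0.9, -1.4]
finger_gap: 0.0611
grip_force: 67.7
t 17.02 pos [0.5633 0.0219 0.1795] F [ 0.37  0.87 -1.41] T [0.11 0.34 0.06] gap 0.0611 grip 67.7 j [-0.04 -0.05  1.82 -0.05  0.91  0.1 ]
deck pos mm [ 41.9  -1.5 132.2] F deck [-0.4  0.9 -1.4] DX in tool [0.    1.    0.031] DN in tool [-0.     0.031 -1.   ]
```

```bash
python3 -m inch '{"delta_pos":[[0,-0.6,-0.01],[0,-0.8,-0.02],[0,-0.8,-0.02],[0,-0.8,-0.02],[0,-0.6,-0.01],[0,-0.3,0],[0,0,0]],"angular":[[0,0,0],[0,0,0],[0,0,0],[0,0,0],[0,0,0],[0,0,0],[0,0,0]]}'
python3 q.py
```

```text
t: 17.9
tool_pos: [0.5291, 0.0263, 0.1632]
tcp_rot: [0.175, 0.73, 0.642, 0.154]
ft_force: [-2.5, 0.0, -1.2]
finger_gap: 0.0613
grip_force: 67.6
t 17.9 pos [0.5291 0.0263 0.1632] F [-2.51  0.03 -1.19] T [0.08 0.66 0.  ] gap 0.0613 grip 67.6 j [-0.04 -0.11  1.91 -0.05  0.88  0.11]
deck pos mm [  3.8  -1.5 132. ] F deck [-2.8 -0.3 -0. ] DX in tool [0.001 0.999 0.033] DN in tool [-0.     0.033 -0.999]
```

```bash
python3 -m inch '{"delta_pos":[[0,-0.2,0],[0,-0.2,0],[0,-0.15,0],[0,-0.1,0],[0,0,0],[0,0,0]],"angular":[[0,0,0],[0,0,0],[0,0,0],[0,0,0],[0,0,0],[0,0,0]]}'
python3 q.py
```

```text
t: 18.65
tool_pos: [0.5241, 0.0269, 0.1609]
tcp_rot: [0.175, 0.73, 0.642, 0.154]
ft_force: [-0.0, 0.4, -1.9]
finger_gap: 0.0613
grip_force: 67.5
t 18.65 pos [0.5241 0.0269 0.1609] F [-0.04  0.41 -1.86] T [0.05 0.39 0.08] gap 0.0613 grip 67.5 j [-0.04 -0.12  1.92 -0.05  0.87  0.12]
deck pos mm [ -1.8  -1.5 132.1] F deck [-0.9  0.4 -1.6] DX in tool [0.001 0.999 0.035] DN in tool [-0.     0.035 -0.999]
```

Not at the stop yet (no +X force). I'll keep creeping.

```bash
python3 -m inch '{"delta_pos":[[0,-0.1,0],[0,-0.1,0],[0,-0.1,0],[0,-0.1,0],[0,0,0],[0,0,0]],"angular":[[0,0,0],[0,0,0],[0,0,0],[0,0,0],[0,0,0],[0,0,0]]}'
python3 -c "
from q import *
from pl import *
look(.005)"
```

```text
t: 19.4
tool_pos: [0.5214, 0.0273, 0.1606]
tcp_rot: [0.176, 0.73, 0.642, 0.155]
ft_force: [2.0, -0.6, 4.9]
finger_gap: 0.061
grip_force: 68.1
t 19.4 pos [0.5214 0.0273 0.1606] F [ 2.02 -0.6   4.88] T [-0.12 -0.45 -0.11] gap 0.061 grip 68.1 j [-0.04 -0.13  1.93 -0.05  0.87  0.12]
deck pos mm [ -4.4  -1.5 132.9] F deck [ 3.9 -0.3  3.5] DX in tool [0.001 0.999 0.038] DN in tool [-0.     0.038 -0.999]
t 19.4 pos [0.5214 0.0273 0.1606] F [ 2.02 -0.6   4.88] T [-0.12 -0.45 -0.11] gap 0.061 grip 68.1 j [-0.04 -0.13  1.93 -0.05  0.87  0.12]
TCP deck -0.0044 -0.0015 0.1329
x-0.05 Ymax 0.0536 H 0.0000; x-0.04 Ymax 0.0532 H 0.0099; x-0.03 Ymax 0.0531 H 0.0069; x-0.02 Ymax 0.0529 H 0.0093; x-0.01 Ymax 0.0528 H 0.0101; x0.00 Ymax 0.0528 H 0.0099; x0.01 Ymax 0.0527 H 0.0072; x0.02 Ymax 0.0528 H 0.0069; x0.03 Ymax 0.0529 H 0.0065; x0.04 Ymax 0.0526 H 0.0005; x0.05 Ymax 0.0528 H 0.0002; x0.06 Ymax 0.0525 H 0.0001; x0.07 Ymax 0.0526 H -0.0000; x0.08 Ymax 0.0524 H 0.0001; x0.09 Ymax 0.0524 H 0.0000; x0.10 Ymax 0.0523 H -0.0000; x0.11 Ymax 0.0524 H 0.0000; x0.12 Ymax 0.0512 H -0.0004; 
X range [-0.0393  0.1202]
lid face Y 0.0309 X [-0.0312  0.0297] top H 0.1596
```

Contact with the stop shows as +X force, and the lid centre is at x ≈ −1 mm, so the tin is home. I'll ease the push slightly and draw the lid along the deck normal.

```bash
python3 -m inch '{"delta_pos":[[0,0.1,0],[0,0,-0.2],[0,0.01,-0.3],[0,0.01,-0.3],[0,0.01,-0.4],[0,0.02,-0.4],[0,0.02,-0.4],[0,0,0]],"angular":[[0,0,0],[0,0,0],[0,0,0],[0,0,0],[0,0,0],[0,0,0],[0,0,0],[0,0,0]]}'
python3 q.py
```

```text
t: 20.45
tool_pos: [0.5125, 0.0284, 0.1767]
tcp_rot: [0.175, 0.73, 0.642, 0.153]
ft_force: [1.7, -1.0, 1.4]
finger_gap: 0.0611
grip_force: 69.3
t 20.45 pos [0.5125 0.0284 0.1767] F [ 1.75 -1.03  1.42] T [-0.09 -0.22 -0.04] gap 0.0611 grip 69.3 j [-0.03 -0.17  1.93 -0.05  0.91  0.12]
deck pos mm [ -5.7  -1.5 151.3] F deck [ 2.3 -0.8  0.5] DX in tool [0.    0.999 0.033] DN in tool [-0.     0.033 -0.999]
```

```bash
python3 - <<'E'
from h import *
d=wrist(); a=d["img"]; b=optics.get_image("scene")["img"][140:290,210:360].repeat(3,0).repeat(3,1)[:420]
cv2.imwrite("pics/p3.png",cv2.resize(np.hstack([a[:,80:420],b])[:,:,::-1],None,fx=.95,fy=.95))
W=d["W"]; r=W-DO; X,Y,H=r@DX,r@DY,r@DN
m=(X>-.05)&(X<.05)&(Y>.02)&(Y<.045)&(H>.015)&(H<.14)
for h in np.arange(.015,.12,.008):
    t=m&(H>h)&(H<h+.008)
    if t.sum()>20: print(round(h,3),"Y",np.median(Y[t]).round(4),"X",np.percentile(X[t],[2,98]).round(4))
E
```

```text
0.015 Y 0.0274 X [-0.0258  0.0267]
0.023 Y 0.0274 X [-0.0259  0.0263]
0.031 Y 0.0274 X [-0.0259  0.0267]
0.047 Y 0.0315 X [-0.0319  0.0278]
0.055 Y 0.031 X [-0.0319  0.0276]
0.063 Y 0.0309 X [-0.0317  0.0274]
0.071 Y 0.0309 X [-0.0321  0.0274]
0.079 Y 0.0309 X [-0.0323  0.027 ]
0.087 Y 0.0309 X [-0.0326  0.0268]
0.095 Y 0.0309 X [-0.033   0.0263]
0.103 Y 0.0269 X [-0.0327  0.026 ]
```

View pics/p3.png

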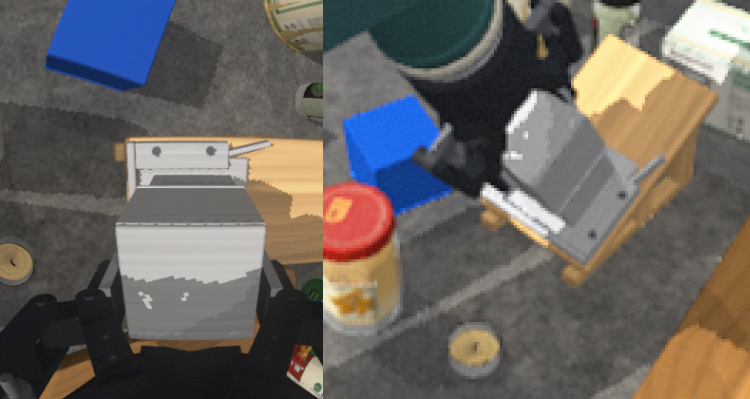

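The sleeve now shows below the lid with its centre at x ≈ 0. The lid is up 18 mm and the base is home under the lips, so I keep drawing.

```bash
python3 -m inch '{"delta_pos":[[0,0.06,-0.3],[0,0.04,-0.4],[0,0.02,-0.4],[0,0.02,-0.5],[0,0.02,-0.5],[0,0.02,-0.5],[0,0.02,-0.5],[0,0.02,-0.5],[0,0.02,-0.5],[0,0.02,-0.5],[0,0.1,-2],[0,0.1,-3],[0,0.1,-3],[0,0,0]],"angular":[[0,0,0],[0,0,0],[0,0,0],[0,0,0],[0,0,0],[0,0,0],[0,0,0],[0,0,0],[0,0,0],[0,0,0],[0,0,0],[0,0,0],[0,0,0],[0,0,0]]}'
python3 - <<'E'
from q import *
d=wrist("w4"); r=d["W"]-DO; X,Y,H=r@DX,r@DY,r@DN
m=(abs(X)<.06)&(abs(Y)<.05)&(H>.012)
for h in (.015,.03,.05,.075):
    t=m&(H>h)&(H<h+.012)
    if t.sum()>20: print(h,t.sum(),"Ymax",np.percentile(Y[t],98).round(4),"X",np.percentile(X[t],[2,98]).round(4))
rt=m&(H>.06)&(H<.09); print("rim",np.percentile(H[rt],[50,95]))
b=np.array([.5605,-.225,.15]); plan(b,down(-7.3+0))
E
```

```text
t: 22.3
tool_pos: [0.4618, 0.0351, 0.2959]
tcp_rot: [0.177, 0.73, 0.642, 0.157]
ft_force: [0.7, -0.5, -0.4]
finger_gap: 0.0607
grip_force: 69.6
t 22.3 pos [0.4618 0.0351 0.2959] F [ 0.69 -0.46 -0.45] T [0.01 0.21 0.04] gap 0.0607 grip 69.6 j [-0.02 -0.37  1.84 -0.05  1.19  0.12]
deck pos mm [ -1.7  -1.3 281. ] F deck [ 0.5 -0.4 -0.7] DX in tool [0.001 0.999 0.041] DN in tool [ 0.001  0.041 -0.999]
0.015 147 Ymax 0.028 X [-0.0246  0.0274]
0.03 170 Ymax 0.0278 X [-0.025  0.027]
0.05 1074 Ymax 0.0277 X [-0.0244  0.0268]
0.075 443 Ymax 0.0283 X [-0.0261  0.0283]
rim [0.08002689 0.08477232]
t 22.35 pos [0.4614 0.035  0.2936] F [-0.86 -0.15 -0.82] T [ 0.03  0.28 -0.07] gap 0.0607 grip 69.6 j [-0.02 -0.37  1.84 -0.05  1.19  0.12]
cm [-24.54   5.15  18.76] after-turn cm [-24.53  13.13  14.36] rot [ 4.737e-01 -3.000e-04 -5.000e-04]
```

View pics/w4.png

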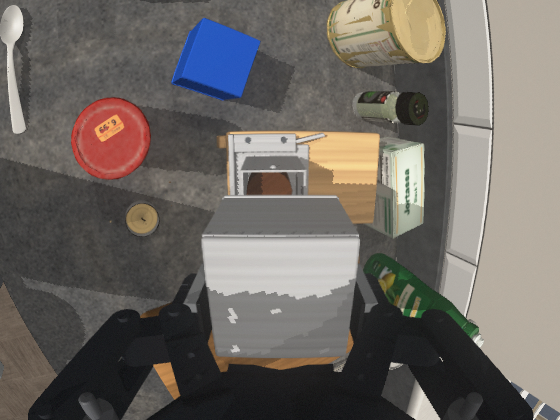

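The lid is off and the opened tin stands home: rim at 84 mm, contents visible at (270,185). Next I set the lid upright and move it over the board.

```bash
python3 -m inch '{"delta_pos":[[0,0,0],[0,0,0],[0,0,0],[0,0,0],[-2.3,0.7,0],[-4.5,1.4,0],[-4.5,1.4,0],[-4.5,1.4,0],[-4.5,1.4,0],[-2.3,0.7,0],[0,0,0],[0,0,0]],"angular":[[0.118,0,0],[0.118,0,0],[0.12,0,0],[0.118,0,0],[0,0,0],[0,0,0],[0,0,0],[0,0,0],[0,0,0],[0,0,0],[0,0,0],[0,0,0]]}'
python3 - <<'E'
from h import *
s=st(); d=wrist("w5"); W=d["W"]; p=d["p"]; Rt=d["Rt"]; L=(W-p)@Rt   # tool frame
print("tool z",Rt[:,2].round(3))
m=(L[...,0]>.02)&(L[...,0]<.045)&(abs(L[...,1])<.03)&(L[...,2]>.045)&(L[...,2]<.098)
q=L[m]; 
q=q[abs(q[:,0]-np.median(q[:,0]))<.004]
print(len(q),"face x",np.median(q[:,0]).round(4),"z",np.percentile(q[:,2],[1,99]).round(4))
for h in (.05,.06,.07,.08,.09):
    t=q[(q[:,2]>h)&(q[:,2]<h+.008)]
    if len(t)>10: print(h,"x",np.median(t[:,0]).round(4),"y range",np.percentile(t[:,1],[1,99]).round(4))
for a in (-.03,-.015,0,.012,.024):
    t=q[(q[:,1]>a)&(q[:,1]<a+.008)]; print("y",a,"zmax",np.percentile(t[:,2],99).round(4))
b=(abs(W[...,2]-.022)<.012)&(W[...,1]<-.1)&(W[...,1]>-.36)&(W[...,0]>.38)&(W[...,0]<.74); print("board z",np.median(W[b][:,2]),b.sum(),W[b].min(0).round(3),W[b].max(0).round(3))
E
```

```text
t: 23.85
tool_pos: [0.5018, -0.1971, 0.2915]
tcp_rot: [-0.002, 0.751, 0.661, -0.001]
ft_force: [0.4, 0.2, -0.7]
finger_gap: 0.0609
grip_force: 69.6
t 23.85 pos [ 0.5018 -0.1971  0.2915] F [ 0.38  0.22 -0.73] T [ 0.07  0.02 -0.02] gap 0.0609 grip 69.6 j [-0.48  0.07  1.42 -0.    1.66 -0.35]
tool z [-0.004  0.002 -1.   ]
5121 face x 0.0324 z [0.0455 0.0977]
0.05 x 0.0324 y range [-0.0293  0.0293]
0.06 x 0.0324 y range [-0.0291  0.0293]
0.07 x 0.0324 y range [-0.0295  0.0293]
0.08 x 0.0324 y range [-0.0294  0.0293]
0.09 x 0.0325 y range [-0.0293  0.0292]
y -0.03 zmax 0.0977
y -0.015 zmax 0.0978
y 0 zmax 0.0975
y 0.012 zmax 0.0976
y 0.024 zmax 0.0976
board z 0.021184331363465148 39833 [ 0.382 -0.344  0.01 ] [ 0.74  -0.1    0.034]
```

```bash
python3 - <<'E'
from h import *
d=wrist(); L=(d["W"]-d["p"])@d["Rt"]
m=(abs(L[...,0]-.0325)<.004)&(abs(L[...,1])<.042)&(L[...,2]>.035)&(L[...,2]<.125)
q=L[m]
for h in (.05,.06,.07,.08,.09):
    t=q[(q[:,2]>h)&(q[:,2]<h+.008)]; print(h,"y",np.percentile(t[:,1],[1,99]).round(4))
for a in (-.028,-.015,0,.012,.02):
    t=q[(q[:,1]>a)&(q[:,1]<a+.008)]; print("y",a,"z",np.percentile(t[:,2],[1,99]).round(4))
E
```

```text
0.05 y [-0.0298  0.0309]
0.06 y [-0.0297  0.031 ]
0.07 y [-0.0296  0.0309]
0.08 y [-0.0299  0.0307]
0.09 y [-0.03    0.0309]
y -0.028 z [0.041  0.0992]
y -0.015 z [0.0409 0.0993]
y 0 z [0.041  0.0991]
y 0.012 z [0.0411 0.099 ]
y 0.02 z [0.0411 0.099 ]
```

The lid is square in the grip, with its open rim 100 mm ahead of the TCP, so it should touch the board at TCP z ≈ 0.122.

```bash
python3 -m inch '{"delta_pos":[[0,0,2],[0,0,4],[0,0,4],[0,0,3.5],[0,0,1.7],[0,0,0.8],[0,0,0.4],[0,0,0.2],[0,0,0.2],[0,0,0],[0,0,0]],"angular":[[0,0,0],[0,0,0],[0,0,0],[0,0,0],[0,0,0],[0,0,0],[0,0,0],[0,0,0],[0,0,0],[0,0,0],[0,0,0]]}'
python3 q.py
```

```text
t: 25.32
tool_pos: [0.5015, -0.1982, 0.1245]
tcp_rot: [-0.001, 0.751, 0.66, -0.001]
ft_force: [0.5, -0.0, -0.9]
finger_gap: 0.061
grip_force: 69.6
t 25.32 pos [ 0.5015 -0.1982  0.1245] F [ 0.49 -0.02 -0.92] T [-0.04 -0.04 -0.04] gap 0.061 grip 69.6 j [-0.48  0.17  1.64 -0.    1.33 -0.35]
deck pos mm [ -11.6 -227.6   96.5] F deck [ 0.1  0.  -1. ] DX in tool [ 0.001  0.905 -0.425] DN in tool [-0.    -0.425 -0.905]
```

```bash
python3 -m inch '{"delta_pos":[[0,0,0.1],[0,0,0.1],[0,0,0.05],[0,0,0.05],[0,0,0],[0,0,0]],"angular":[[0,0,0],[0,0,0],[0,0,0],[0,0,0],[0,0,0],[0,0,0]]}'
python3 q.py
```

```text
t: 26.08
tool_pos: [0.5015, -0.1981, 0.1233]
tcp_rot: [-0.001, 0.751, 0.66, -0.001]
ft_force: [-4.2, 2.6, 9.7]
finger_gap: 0.0611
grip_force: 70.9
t 26.07 pos [ 0.5015 -0.1981  0.1233] F [-4.23  2.58  9.65] T [ 0.15  0.52 -0.06] gap 0.0611 grip 70.9 j [-0.48  0.17  1.65 -0.    1.33 -0.35]
deck pos mm [ -12.2 -227.5   95.3] F deck [-0.   2.  10.7] DX in tool [ 0.     0.905 -0.425] DN in tool [-0.001 -0.425 -0.905]
```

Contact. I'll relieve the pressure, open, rise and back away.

```bash
python3 -m inch '{"delta_pos":[[0,0,-0.1],[0,0,-0.03],[0,0,0]],"angular":[[0,0,0],[0,0,0],[0,0,0]]}'
python3 -m inch '{"delta_pos":[[0,0,0],[0,0,0],[0,0,0],[0,0,0],[0,0,-0.5],[0,0,-1.5],[0,0,-4],[0,0,-4],[0,0,-4],[0,-1,-3],[0,-3,0],[0,-3,0],[0,-2,0],[0,0,0],[0,0,0]],"angular":[[0,0,0],[0,0,0],[0,0,0],[0,0,0],[0,0,0],[0,0,0],[0,0,0],[0,0,0],[0,0,0],[0,0,0],[0,0,0],[0,0,0],[0,0,0],[0,0,0],[0,0,0]]}' 1
python3 - <<'E'
from h import *
st(); d=optics.get_image("scene"); cv2.imwrite("pics/s6.png",cv2.resize(d["img"][:,:,::-1],(800,600)))
W=cloud(d); 
for nm,x,y,z,hw in [("lid",.50,-.198,.081,.05),("tin",.421,.304,.088,.05),("jar",.4255,.104,.1,.045)]:
    m=(abs(W[...,2]-z)<.008)&(abs(W[...,0]-x)<hw)&(abs(W[...,1]-y)<hw); print(nm,rect(W[m][:,:2]),np.median(W[m][:,2]).round(4))
d=optics.get_image("top"); r=cloud(d)-DO; X,Y,H=r@DX,r@DY,r@DN
m=(abs(X)<.06)&(abs(Y)<.05)&(H>.078)&(H<.092); print("tin rim deck",m.sum(),rect(np.c_[X[m],Y[m]]),np.median(H[m]))
E
```

```text
t: 26.45
tool_pos: [0.5015, -0.1981, 0.1233]
tcp_rot: [-0.001, 0.751, 0.66, -0.001]
ft_force: [-3.8, 1.7, 6.3]
finger_gap: 0.0606
grip_force: 70.3
t: 28.32
tool_pos: [0.4131, -0.1868, 0.2937]
tcp_rot: [-0.0, 0.751, 0.66, -0.001]
ft_force: [0.6, 0.1, 0.3]
finger_gap: 0.0854
grip_force: 0.0
t 28.32 pos [ 0.4131 -0.1868  0.2937] F [0.56 0.08 0.33] T [ 0.02 -0.03  0.01] gap 0.0854 grip 0.0 j [-0.55 -0.13  1.6  -0.    1.67 -0.42]
lid (array([ 501.1, -196.1]), array([63.8, 63.9]), 84.8) 0.0811
tin (array([420.3, 303. ]), array([64.9, 63.5]), 85.2) 0.0882
jar (array([426.8, 103.2]), array([62.9, 62.6]), 27.7) 0.099
tin rim deck 108 (array([-0.4,  1.7]), array([56.5, 56.1]), 0.6) 0.08304533699901948
```

View pics/s6.png

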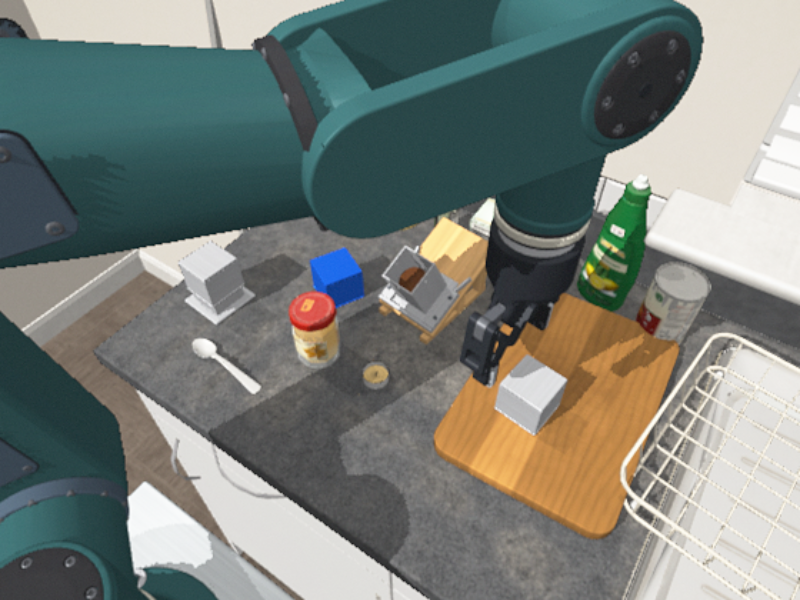

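The scene view shows the lid upright on the board at (531,395), the opened tin home in the stand at (425,285), and the light tin closed at (215,280). The jar and candle have not moved, and the gripper is clear, so I hand in.

```bash
python3 -c "
from workcell import arm
print(arm.hand_in())"
```

```text
the job is handed in; nothing more can be done
None
```

I handed the job in at about 28 s. The far tin proved the heavier (about 5.5 N against 2.2 N); it is home in the stand with its lid off, the lid stands open side down on the board, the light tin is closed on the worktop, and the jar and candle are undisturbed.

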